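# Sweep ore chips into the waste box and latch it

### The arm

A 7-joint arm with a two-finger parallel gripper is mounted at the origin on the work surface. World frame = base frame: x ahead of the robot, y to its left, z up, the work surface at z = 0. Lengths are in m, angles in rad, forces in N, time in s.
With the tool pointing down it reaches from about 0.425 to 0.925 m from the base axis. Payload 6.8 kg.
Tool frame: the origin (TCP) lies on the centre line of the jaws, within the pads' length; the fingertips stand 14 mm ahead of it and the grasp point (between the pads) lies 5 mm behind it (r.nose_length is the distance from the TCP to the fingertips, in m); z points along the fingers, y is the direction in which the jaws open and shut (so a half turn about z gives the same grasp; the last joint's range is limited). The gripper opens to 85 mm and grips with 20 to 120 N. Pads are 22 mm wide; open, the fingers measure 114 mm over their backs; the gripper's body (76 mm by 85 mm) begins 54 mm behind the grasp point. The pads swing forward as they close: fully open they stand 13 mm farther back than shut.
Start: joints at [-1.424, 0.477, 0.022, 1.555, -0.011, 1.109, -0.083], TCP at [0.17, 0.653, 0.245] pointing down, gripper open.
Joint ranges: [-2.96, 2.96], [-0.34, 2.1], [-1.41, 1.46], [0.24, 2.44], [-1.37, 4.51], [0.17, 1.92], [-2.96, 2.96]. Speed limits (rad/s): [2.39, 2.39, 3.14, 3.14, 3.14, 3.14, 3.14].

### API

Orientations are given as a rotation vector (axis times angle).
In Python, from bench import r, imaging, look_for, outline_of gives the robot as it stands. The module is installed in compiled form; this text tells all that it offers.
- The arm moves only by the tool carry_out, never from a script. Its arguments are lists of equal length, an entry for each row: "offset": the shift along the tool's x, y, z as a fraction of full scale, a list of three; "turn": the turn, a rotation vector about the tool's x, y, z as a fraction of full scale, a list of three. A call has 1 to 8 rows; each row is the pose to reach, as a shift and turn from the pose commanded when the call began, along the tool's axes at that moment; what a row does not reach only later rows make up. Full scale, the value 1, is 0.5 m for a shift and 1.5 rad for a turn. A row lasts 1/10 s, in which the tool goes at most 50 mm and 8.59 degrees, less where a joint would pass 70% of its speed; a pose out of reach is approached as far as the arm can. A call with a number of a shift or a turn outside -1 to 1 is refused whole. A call with a gripper value outside its range is refused whole. "hand" is the closure, from 0 (fully open) to 1 (shut), set as the call begins (left out, the last holds). The fingers move at their own pace and stop on an object; "force" is the grip in N (left out, the last holds). Time passes only in rows, so rows that repeat a pose let the fingers close. It gives the time, the measured TCP pose, the force and the opening at its end, in the units of the state.
- r.get_obs(): the state, without advancing time (a new reading comes with each control period).
- imaging.grab_frame(name): name is "scene" or "top"; returns a dict with "pixels" (400x640x3 uint8, red, green, blue), "fx", "fy", "cx", "cy" (pixels), "R" (3x3) and "t" (3): a world point X has camera coordinates R X + t. Camera axes: x right, y down, z forward; pixel columns grow to the right and rows downward; lengths in m; the calibration is good to about 2 mm. A picture is of the moment at which its call begins. There is no depth.
- r.hand_in(): hands the job in, once; it reports no verdict.
Trained networks look in the newest picture that a camera, given by its name, has taken for a name from the list of things; names that differ only in an ending like _2 or _b are one class to them, and where a whole thing is asked for, a point or a joint stands for the part that bears it (a point fixed in the world has none). Each returns a list of dicts, best first, with "score" (0 to 1); they miss things now and then, are a little off and sometimes report something else, mostly with a low value. They report only what shows in the picture. A call takes as long as a camera call. They do not tell look-alikes from the thing itself.
- look_for(query, camera): "xyz" ([x, y, z] in m, in the coordinates of the camera as it stood for that picture, good to about 4 mm: the middle of the surface that is visible of it).
- outline_of(query, camera): "region" (400x640 bool, what is visible of it).
The state is a dict: "clock": time; "joints": joint angles; "qvel": joint speeds; "tau": joint torques, N m; "tcp_pos": TCP position; "orientation": TCP orientation; "contact_force": force on the tool from outside, world axes, zero at the start; "moment": the same for the moment, N m; "grip_width": finger opening in m.
Only numpy, scipy, OpenCV 4.12 (cv2) and the standard library are available. Lean on these libraries where they do the work, as an engineer would, in place of code of your own. Each camera call takes 0.05 s, during which the arm holds its last target. There are 200 camera calls.

### The job

Take the scraper block and use it to wipe all five ore chips off the white sorting plate into the waste box at its end, never touching the chips with the gripper itself. Then stand the scraper upright in the middle of its blue mat again and press the green lid of the waste box fully down until its catch holds it shut. Do not disturb the jar, the bottle or the crucible.

Things in the scene. Friction and masses are not known exactly. Their poses are not given: they have to be found in the camera images.
- station: Fixed sorting station, origin on the bench under the plate's centre. White plate: top 50 mm up, clear area x +-73, y +-95 mm in its own frame; aluminium rims 8 mm high and thick on both x sides and the +y end. The -y end (y = -95 mm) is open and drops straight into the waste box. A dark catch post, 74 mm high, stands outside the plate at x 84 to 104, y -91 to -65 mm.
- plate_middle (a point): Middle of the plate's top surface (axes as station).
- plate_edge (a point): Middle of the plate's open edge, on its top surface, where the waste box begins (axes as station; the box lies to -y).
- box_floor (a point): Middle of the inner floor of the grey open-topped waste box, at station y = -147.5 mm. Inside x +-73 mm, y -200 to -95 mm (station frame); floor 4 mm, walls 50 mm above the bench; outer far face at y = -208 mm.
- lid_hinge (a point): Middle of the lid's hinge line, 205 mm to station -y, 53 mm above the bench; the hinge line runs along station x.
- lid (a joint): Opening angle of the green waste-box lid, rad: 0 shut (level, reaching from the hinge to the plate), 1.57 upright at the far end of the box, at most 1.75 (leaning away from the plate). A weak spring swings it up to about 1.4 when let go, unless the roller catch has snapped over its pin (then under 0.02). The last 12 mm at the free edge take about 5 to 10 N.
- lid_press (a point): Point on the lid's outer (upper when shut) face, on its midline, 85 mm from the hinge line. Lid: 160 mm wide (station x), 105 mm long from the hinge, 6 mm thick; a steel pin sticks out 20 mm at its free corner on the station +x side. y axis: from hinge to free edge; z axis: out of the outer face.
- mat: Fixed blue mat 160 (x) x 110 (y) x 4 mm, the scraper's place. Origin at the centre of its underside.
- scraper: Scraper block, 180 g. Black base 90 (x, the wiping width) x 30 (y) x 22 mm high, flat upright faces; orange handle 60 (x) x 22 (y) mm on top of it, from 22 to 72 mm height. Origin at the centre of its underside, z up when it stands upright. It starts standing on the mat.
- scraper_grip (a point): Middle of the scraper's handle, 55 mm above its underside; grip across the 22 mm (y).
- chip1: Loose brown ore chip, about 18 mm across and 13 mm high, 13 g; origin at the centre of its underside. Starts on the white plate.
- chip2: Loose brown ore chip, about 18 mm across and 13 mm high, 13 g; origin at the centre of its underside. Starts on the white plate.
- chip3: Loose brown ore chip, about 18 mm across and 13 mm high, 13 g; origin at the centre of its underside. Starts on the white plate.
- chip4: Loose brown ore chip, about 18 mm across and 13 mm high, 13 g; origin at the centre of its underside. Starts on the white plate.
- chip5: Loose brown ore chip, about 18 mm across and 13 mm high, 13 g; origin at the centre of its underside. Starts on the white plate.
- jar: Small clear jar with white cap, 60 mm diameter, 65 mm high, bystander. Origin under its centre.
- reagent: Amber bottle, 68 mm diameter, 105 mm high, bystander. Origin under its centre.
- crucible: White ceramic crucible, 60 mm diameter, 45 mm high, bystander. Origin under its centre.
Not all that is in view belongs to the job. Leave any pink or turquoise look-alike of the scraper alone. There is more than one size of the mat; the one meant has the size given above.

How it is judged:
By the outcome, as a careful person would: the job done as asked, in the order asked, and still so for the second after the job is handed in, with the robot touching nothing.
It also fails if it takes over 67 s, if anything falls off the work surface, if the arm or the gripper's body presses on something with over 40 N, if the wrist force passes 120 N, or if a joint passes its speed limit or range.

## Working session

There is one attempt and no reset: what is moved stays moved. The work goes in short steps, Python scripts to look and compute and a tool call to move; the robot and the scene stay as the last step left them, time stands still between calls to the robot, and variables do not carry over. Pictures are saved under pics/ and viewed, about 8 in all and at most 12, crops included, and the job is handed in when it is done.

Besides the shell and the picture viewer there is one more tool, called after "Request:" as name(argument=value, ...) on one line, values as JSON. carry_out: Moves the arm, as the interface text tells. Shift numbers are shares of 0.5 m and turn numbers shares of 1.5 rad, none past 1 either way. Its arguments: {"type":"object","properties":{"offset":{"type":"array","items":{"type":"array","items":{"type":"number","minimum":-1,"maximum":1}}},"turn":{"type":"array","items":{"type":"array","items":{"type":"number","minimum":-1,"maximum":1}}},"hand":{"type":"number"},"force":{"type":"number"}},"required":["offset","turn"]}

```bash
mkdir -p pics; cat > h.py <<'E'
import numpy as np, cv2
from bench import r, imaging, look_for, outline_of
from scipy.spatial.transform import Rotation as Ro
def frames():
    return {n: imaging.grab_frame(n) for n in ("scene","top")}
def world(f,p): return f["R"].T@(np.array(p)-f["t"])
def proj(f,X):
    c=f["R"]@np.array(X)+f["t"]; return np.array([f["fx"]*c[0]/c[2]+f["cx"],f["fy"]*c[1]/c[2]+f["cy"]])
def ray(f,uv,z):
    d=f["R"].T@np.array([(uv[0]-f["cx"])/f["fx"],(uv[1]-f["cy"])/f["fy"],1]); o=-f["R"].T@f["t"]
    return o+d*(z-o[2])/d[2]
def save(f,n,crop=None,k=1):
    im=f["pixels"][:,:,::-1]
    if crop: u0,v0,u1,v1=crop; im=im[v0:v1,u0:u1]
    cv2.imwrite("pics/"+n,cv2.resize(np.ascontiguousarray(im),None,fx=k,fy=k,interpolation=cv2.INTER_CUBIC))
E
python3 - <<'E'
from h import *
np.set_printoptions(precision=4,suppress=True)
F=frames()
im=np.vstack([F["scene"]["pixels"],F["top"]["pixels"]])[:,:,::-1]
cv2.imwrite("pics/a.png",cv2.resize(im,(480,600)))
save(F["scene"],"s0.png",None,1.25); save(F["top"],"t0.png",None,1.25)
for c in F:
    f=F[c]; print(c,-f["R"].T@f["t"],f["R"][2])
    for q in ["scraper","mat","station","lid","chip1","jar","reagent","crucible"]:
        for d in look_for(q,c): 
            X=world(f,d["xyz"]); print(c,q,round(d["score"],2),X,proj(f,X).round())
o=r.get_obs(); print(o["tcp_pos"],o["orientation"],Ro.from_rotvec(o["orientation"]).as_matrix(),r.nose_length,o["clock"])
E
```

```text
scene [ 1.2012 -0.4973  1.2426] [-0.4193  0.3605 -0.8332]
scene scraper 0.83 [0.653  0.4357 0.0387] [434. 137.]
scene scraper 0.76 [0.6312 0.2978 0.0421] [397. 155.]
scene scraper 0.59 [0.7974 0.2169 0.0352] [420. 206.]
scene mat 0.88 [0.6285 0.2779 0.0014] [391. 166.]
scene mat 0.7 [0.3825 0.488  0.0051] [383.  90.]
scene station 0.83 [ 0.5789 -0.0999  0.0517] [283. 217.]
scene lid 0.86 [ 0.604  -0.2263  0.1175] [248. 238.]
scene jar 0.76 [0.4525 0.2805 0.0506] [353. 123.]
scene jar 0.35 [ 0.3876 -0.4459  0.0321] [139. 247.]
scene reagent 0.83 [ 0.6136 -0.4413  0.0722] [182. 300.]
scene crucible 0.63 [ 0.3888 -0.4464  0.0285] [139. 248.]
scene crucible 0.52 [ 0.5795 -0.1045  0.0516] [282. 218.]
top [0.3981 0.0246 1.1503] [ 0.1716 -0.015  -0.9851]
top scraper 0.8 [0.7903 0.2238 0.0437] [246. 140.]
top scraper 0.67 [0.6229 0.2967 0.0548] [220. 192.]
top scraper 0.66 [0.6369 0.4488 0.0426] [170. 189.]
top mat 0.75 [0.3803 0.4967 0.0067] [154. 276.]
top mat 0.55 [0.609  0.2886 0.0026] [226. 200.]
top mat 0.43 [0.6206 0.2988 0.0546] [219. 193.]
top station 0.69 [ 0.5656 -0.0899  0.0525] [349. 209.]
top lid 0.56 [ 0.602  -0.2189  0.1441] [399. 190.]
top jar 0.96 [0.4403 0.2935 0.0646] [218. 254.]
top jar 0.56 [ 0.5696 -0.0863  0.0493] [348. 208.]
top reagent 0.63 [ 0.5913 -0.417   0.0729] [460. 198.]
top reagent 0.46 [ 0.4025 -0.4454  0.0252] [469. 263.]
top crucible 0.8 [ 0.4027 -0.4473  0.0252] [469. 262.]
[0.1701 0.6532 0.2453] [-0.3991 -3.1161 -0.    ] [[-0.9677  0.252  -0.    ]
 [ 0.252   0.9677  0.    ]
 [ 0.      0.     -1.    ]] 0.014 0.9
```

View pics/s0.png

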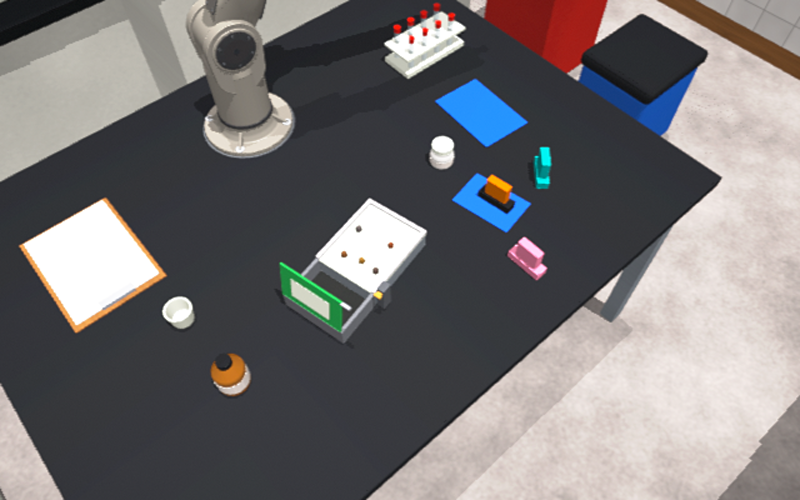

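View pics/t0.png

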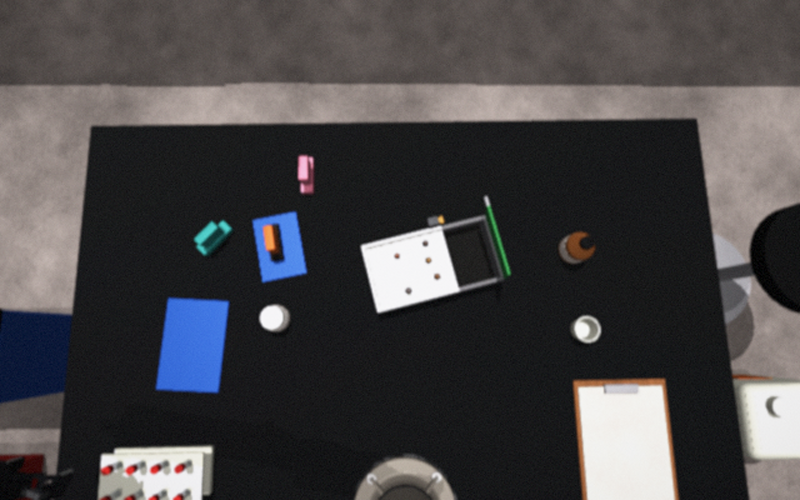

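```bash
cat >> h.py <<'E'
def rect(f,c,half,z,k=1000):
    s=np.array([[-1,-1],[1,-1],[1,1],[-1,1]])*half+np.array(c)
    # output: u=-y, v=-x (x up, y left)
    src=np.float32([proj(f,[*p,z]) for p in s])
    dst=np.float32([[ (c[1]+half-p[1])*k,(c[0]+half-p[0])*k] for p in s])
    return cv2.warpPerspective(f["pixels"],cv2.getPerspectiveTransform(src,dst),(int(2*half*k),)*2,flags=cv2.INTER_CUBIC)
def fit(f,c,half,z,cond):
    """min-area rectangle (world centre, sizes, direction deg of long side) of largest blob of colour cond(hsv)"""
    im=rect(f,c,half,z); hsv=cv2.cvtColor(im,cv2.COLOR_RGB2HSV).astype(int)
    m=cond(*[hsv[:,:,i] for i in range(3)]).astype(np.uint8)
    m=cv2.morphologyEx(m,cv2.MORPH_OPEN,np.ones((3,3),np.uint8))
    cs=cv2.findContours(m,cv2.RETR_EXTERNAL,cv2.CHAIN_APPROX_NONE)[0]
    (u,v),s,a=cv2.minAreaRect(max(cs,key=cv2.contourArea))
    b=cv2.boxPoints(((u,v),s,a)); w=lambda p: np.array([c[0]+half-p[1]/1000,c[1]+half-p[0]/1000])
    B=[w(p) for p in b]; e=max(B[1]-B[0],B[2]-B[1],key=np.linalg.norm)
    return w((u,v)).round(4),np.array(s).round(1),round(np.degrees(np.arctan2(e[1],e[0]))%180,1)
BLUE=lambda h,s,v:(h>95)&(h<125)&(s>120)&(v>90)
ORANGE=lambda h,s,v:(h>5)&(h<20)&(s>150)&(v>100)
WHITE=lambda h,s,v:(s<40)&(v>185)
E
python3 - <<'E'
from h import *
F=frames(); o=[]
for c,f in F.items():
    print(c,"mat",fit(f,(.61,.29),.13,.004,BLUE),"big",fit(f,(.38,.49),.17,.004,BLUE))
    print(" orange z=.076",fit(f,(.61,.29),.13,.076,ORANGE)," plate",fit(f,(.58,-.09),.2,.05,WHITE))
    o.append(np.hstack([rect(f,(.58,-.1),.2,.05),rect(f,(.6,.29),.2,.004)]))
cv2.imwrite("pics/r.png",cv2.resize(np.vstack(o)[:,:,::-1],(600,600)))
E
```

```text
scene mat (array([0.619 , 0.2957]), array([165.3, 115.8]), np.float32(10.9)) big (array([0.3817, 0.4965]), array([154.9, 222.9]), np.float32(176.0))
 orange z=.076 (array([0.6368, 0.289 ]), array([76.8, 57.9]), np.float32(9.5))  plate (array([ 0.5475, -0.0242]), array([169.1, 206.7]), np.float32(103.5))
top mat (array([0.6195, 0.2984]), array([166.4, 115.3]), np.float32(10.7)) big (array([0.3824, 0.4994]), array([152.4, 221.6]), np.float32(176.1))
 orange z=.076 (array([0.6241, 0.3029]), array([60. , 21.4]), np.float32(9.5))  plate (array([ 0.5524, -0.0248]), array([164.9, 201.7]), np.float32(103.6))
```

View pics/r.png

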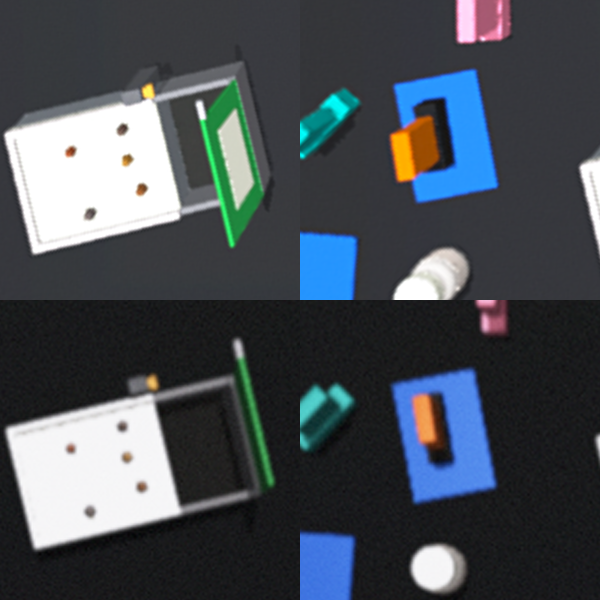

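```bash
cat >> h.py <<'E'
ST=np.array([.5530,-.0285,0]); SA=np.radians(103.6-90)
def stw(p): 
    c,s=np.cos(SA),np.sin(SA); p=np.array(p,float); return ST+np.array([c*p[0]-s*p[1],s*p[0]+c*p[1],p[2]])
def wst(p):
    c,s=np.cos(SA),np.sin(SA); d=np.array(p)-ST; return np.array([c*d[0]+s*d[1],-s*d[0]+c*d[1],d[2]])
def box(f,im,k,off,pts,col):
    q=np.array([(proj(f,p)-off)*k for p in pts]); cv2.polylines(im,[(q*16).astype(int).reshape(-1,1,2)],True,col,1,cv2.LINE_AA,4)
def local(c,a,p):
    a=np.radians(a); return [c[0]+np.cos(a)*p[0]-np.sin(a)*p[1],c[1]+np.sin(a)*p[0]+np.cos(a)*p[1],p[2]]
def sq(hx0,hx1,hy0,hy1,z): return [(hx0,hy0,z),(hx1,hy0,z),(hx1,hy1,z),(hx0,hy1,z)]
E
python3 - <<'E'
from h import *
F=frames(); o=[]
S=(.6241,.3029)
for c,f in F.items():
    crops=[((235,150),(345,275)),((350,130),(440,190))] if c=="scene" else [((280,145),(415,255)),((190,160),(260,230))]
    row=[]
    for i,(a,b) in enumerate(crops):
        k=[380/(b[0]-a[0]),380/(b[0]-a[0])][i]; k=min(k,290/(b[1]-a[1]))
        im=cv2.resize(np.ascontiguousarray(f["pixels"][a[1]:b[1],a[0]:b[0],::-1]),None,fx=k,fy=k,interpolation=cv2.INTER_CUBIC)
        off=np.array(a)-.5+.5/k
        if i==0:
            box(f,im,k,off,[stw(p) for p in sq(-.073,.073,-.095,.095,.05)],(0,0,255))
            box(f,im,k,off,[stw(p) for p in sq(-.073,.073,-.2,-.095,.05)],(255,0,255))
            box(f,im,k,off,[stw(p) for p in sq(.084,.104,-.091,-.065,.074)],(255,255,0))
        else:
            for z,hx,hy in((.076,.03,.011),(.026,.045,.015)):
                box(f,im,k,off,[local(S,9.5,p) for p in sq(-hx,hx,-hy,hy,z)],(255,0,255))
            box(f,im,k,off,[local((.6195,.2975),10.8,p) for p in sq(-.08,.08,-.055,.055,.004)],(0,0,255))
        g=np.zeros((295,395,3),np.uint8); g[:im.shape[0],:im.shape[1]]=im; row.append(g)
    o.append(np.hstack(row))
    # chips
    im=rect(f,ST[:2],.13,.056); hsv=cv2.cvtColor(im,cv2.COLOR_RGB2HSV); m=np.uint8(hsv[:,:,2]<150)
    n,l,st,ce=cv2.connectedComponentsWithStats(m)
    for j in range(1,n):
        w=wst([ST[0]+.13-ce[j][1]/1000,ST[1]+.13-ce[j][0]/1000,.056])
        if abs(w[0])<.07 and abs(w[1])<.09 and st[j][4]<900: print(c,"chip",(w*1000).round(),st[j][4])
cv2.imwrite("pics/ov.png",np.vstack(o))
E
```

```text
scene chip [ 48. -49.  56.] 134
scene chip [36. 22. 56.] 49
scene chip [  9. -49.  56.] 33
scene chip [ 11. -44.  56.] 1
scene chip [-34. -57.  56.] 82
scene chip [-51.  18.  56.] 141
top chip [ 47. -46.  56.] 100
top chip [34. 28. 56.] 38
top chip [  4. -41.  56.] 36
top chip [-37. -52.  56.] 80
top chip [-52.  22.  56.] 114
```

View pics/ov.png

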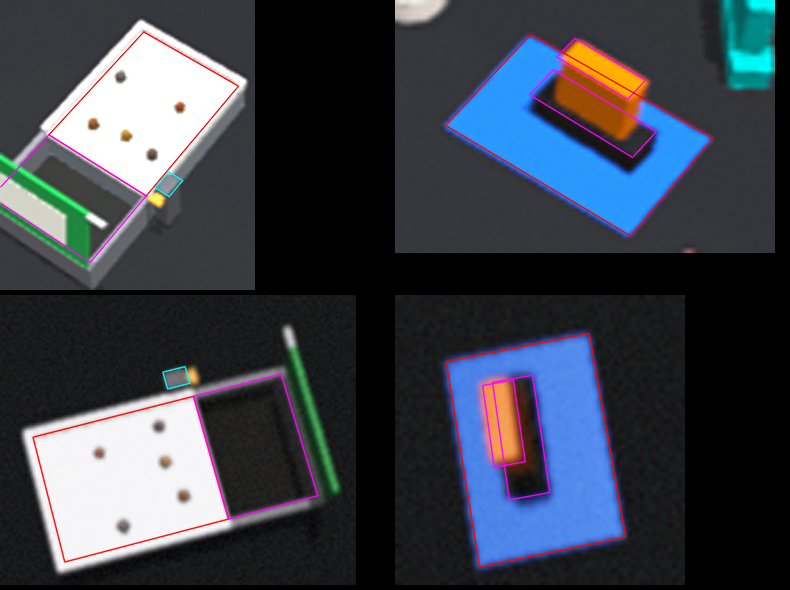

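```bash
cat >> h.py <<'E'
from scipy.optimize import minimize
def fit_scraper(F,x0,zs=None):
    """x,y,z(underside),yaw deg from the orange handle's silhouette in both views"""
    K=6; D=[]
    for f in F.values():
        u,v=proj(f,[x0[0],x0[1],x0[2]+.05]).astype(int); a=np.array([u-35,v-35])
        im=cv2.resize(f["pixels"][a[1]:a[1]+70,a[0]:a[0]+70],None,fx=K,fy=K,interpolation=cv2.INTER_CUBIC)
        h,s,v=[cv2.cvtColor(im,cv2.COLOR_RGB2HSV)[:,:,i].astype(int) for i in range(3)]
        D.append((f,a,((h>3)&(h<25)&(s>140)&(v>55)).astype(np.uint8)))
    def cost(p):
        t=0
        for f,a,m in D:
            P=[local(p[:2],p[3]*100,(x,y,p[2]+z)) for x in(-.03,.03) for y in(-.011,.011) for z in(.022,.072)]
            q=np.array([(proj(f,w)-a+.5)*K-.5 for w in P],np.float32)
            g=np.zeros_like(m); cv2.fillConvexPoly(g,(cv2.convexHull(q)*16).astype(int),1,shift=4)
            t+=(g!=m).sum()/m.sum()
        return t
    p0=np.array([x0[0],x0[1],x0[2],x0[3]/100])
    best=min((minimize(cost,p0,method="Nelder-Mead",options=dict(initial_simplex=np.vstack([p0]+[p0+d for d in s*np.diag([.01,.01,.01,.1])]),xatol=1e-5)) for s in (1,-1,.4)),key=lambda b:b.fun)
    p=best.x; return p[:3].round(4),round(p[3]*100,1),round(best.fun,3)
E
python3 - <<'E'
from h import *
print(fit_scraper(frames(),(.622,.30,.004,9.5)))
E
```

```text
(array([0.6253, 0.3054, 0.0032]), np.float64(10.6), np.float64(0.347))
```

```bash
cat >> h.py <<'E'
def go(pos,xang,tilt=0):
    """print offset/turn fractions to a world TCP pos, tool down, tool x line at world angle xang deg (mod 180)"""
    o=r.get_obs(); R=Ro.from_rotvec(o["orientation"]); 
    d=R.inv().apply(np.array(pos)-o["tcp_pos"])
    best=None
    for k in (0,180):
        a=np.radians(xang+k); X=np.array([np.cos(a),np.sin(a),0]); Z=np.array([0,0,-1.]); T=Ro.from_matrix(np.column_stack([X,np.cross(Z,X),Z]))
        v=(R.inv()*T).as_rotvec()
        if best is None or np.linalg.norm(v)<np.linalg.norm(best): best=v
    print("offset",(d/.5).round(4).tolist(),"turn",(best/1.5).round(4).tolist(),"rows",np.linalg.norm(d)/.05,np.degrees(np.linalg.norm(best))/8.59,
      "| t",round(o["clock"],2),"pos",o["tcp_pos"].round(4) if hasattr(o["tcp_pos"],'round') else o["tcp_pos"],"F",np.round(o["contact_force"],1),"w",o["grip_width"])
E
```

Request:
carry_out(offset=[[-0.55, -0.23, 0], [-0.55, -0.23, 0], [-0.55, -0.23, 0], [-0.55, -0.23, 0], [-0.55, -0.23, 0], [-0.55, -0.23, 0]], turn=[[0, 0, 0], [0, 0, 0], [0, 0, -0.1], [0, 0, -0.2], [0, 0, -0.275], [0, 0, -0.275]], hand=0)

```text
clock: 1.8
tcp_pos: [0.409, 0.471, 0.2456]
orientation: [-0.252, 3.131, 0.001]
contact_force: [0.9, 0.7, -0.2]
grip_width: 0.0848
```

```bash
python3 -c "
from h import *
go((.6245,.304,.14),10.3); go((.6245,.304,.054),10.3)"
```

```text
offset [-0.372, -0.3988, 0.2111] turn [0.0003, 0.0003, -0.0128] rows 5.847754150252469 0.12815090715866828 | t 1.8 pos [0.409  0.471  0.2456] F [ 0.9  0.7 -0.2] w 0.0847722144014541
offset [-0.3719, -0.3988, 0.3831] turn [0.0003, 0.0003, -0.0128] rows 6.664753003637188 0.12815090715866828 | t 1.8 pos [0.409  0.471  0.2456] F [ 0.9  0.7 -0.2] w 0.0847722144014541
```

Request:
carry_out(offset=[[-0.372, -0.4, 0.211], [-0.372, -0.4, 0.211], [-0.372, -0.4, 0.211], [-0.372, -0.4, 0.211], [-0.372, -0.4, 0.211], [-0.372, -0.4, 0.211], [-0.372, -0.4, 0.211], [-0.372, -0.4, 0.211]], turn=[[0, 0, -0.013], [0, 0, -0.013], [0, 0, -0.013], [0, 0, -0.013], [0, 0, -0.013], [0, 0, -0.013], [0, 0, -0.013], [0, 0, -0.013]])

```text
clock: 2.6
tcp_pos: [0.6229, 0.3029, 0.139]
orientation: [0.274, -3.129, 0.001]
contact_force: [-0.7, 1.0, -0.1]
grip_width: 0.0853
```

```bash
python3 -c "
from h import *
F=frames()
im=F['scene']['pixels'][90:200,330:470,::-1]; cv2.imwrite('pics/g1.png',cv2.resize(np.ascontiguousarray(im),None,fx=5,fy=5,interpolation=cv2.INTER_CUBIC))
go((.6245,.304,.054),10.3)"
```

```text
offset [-0.0051, -0.0052, 0.1722] turn [0.0009, -0.0, -0.0006] rows 1.7240184315617686 0.010780398456426336 | t 2.7 pos [0.6215 0.306  0.1401] F [ 0.4  1.4 -0.1] w 0.08562807278216684
```

View pics/g1.png

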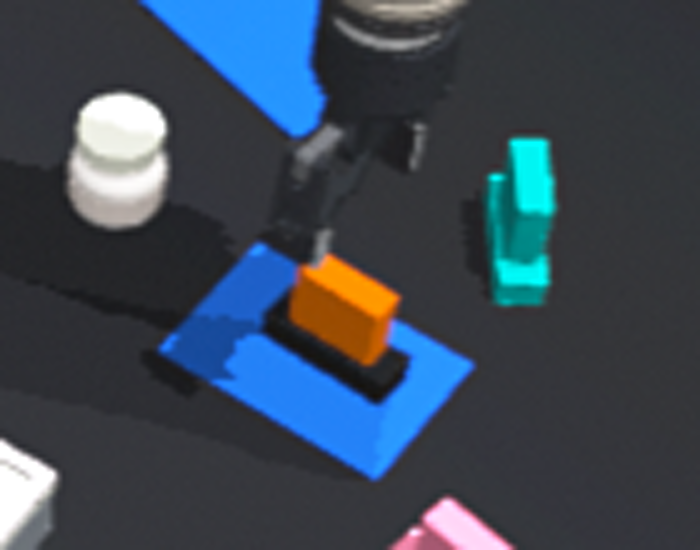

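The crop shows the orange-handled scraper (350,310) on the 160×110 mat. The turquoise one (530,220) and the pink one (450,520) are the look-alikes. The jaws straddle the handle, so I'm descending.

Request:
carry_out(offset=[[0, 0, 0.09], [0, 0, 0.172], [0, 0, 0.172]], turn=[[0, 0, 0], [0, 0, 0], [0, 0, 0]])

```text
clock: 3.0
tcp_pos: [0.6172, 0.3046, 0.0487]
orientation: [0.282, -3.119, 0.005]
contact_force: [-1.1, -0.5, -1.0]
grip_width: 0.0853
```

Request:
carry_out(offset=[[0, 0, 0], [0, 0, 0], [0, 0, 0], [0, 0, 0], [0, 0, 0], [0, 0, 0]], turn=[[0, 0, 0], [0, 0, 0], [0, 0, 0], [0, 0, 0], [0, 0, 0], [0, 0, 0]], hand=1, force=50)

```text
clock: 3.6
tcp_pos: [0.6231, 0.305, 0.0554]
orientation: [-0.278, 3.127, 0.002]
contact_force: [-1.3, -0.0, 7.3]
grip_width: 0.0214
```

Request:
carry_out(offset=[[0, 0, -0.1], [0, 0, -0.15], [0, 0, -0.15]], turn=[[0, 0, 0], [0, 0, 0], [0, 0, 0]])

```text
clock: 3.9
tcp_pos: [0.6249, 0.3053, 0.1334]
orientation: [-0.277, 3.122, 0.005]
contact_force: [0.7, 0.3, -1.7]
grip_width: 0.0211
```

```bash
python3 -c "
from h import *
o=r.get_obs(); print(o['tcp_pos'],o['contact_force'],o['grip_width'])
F=frames()
print(fit_scraper(F,(o['tcp_pos'][0],o['tcp_pos'][1],o['tcp_pos'][2]-.05,10.3)))
save(F['scene'],'g2.png',(350,80,450,180),5)
for y,z in((.074,.18),(.074,.1025)):
  for x in (.026,-.026): go([*stw((x,y,0))[:2],z],13.6)
"
```

```text
[0.62489964 0.30530446 0.13340976] [ 0.70127339  0.26401091 -1.67500233] 0.021053657141094893
(array([0.6195, 0.3153, 0.0508]), np.float64(51.3), np.float64(2.122))
offset [0.2103, -0.4796, -0.1026] turn [-0.0, -0.0, -0.0402] rows 5.3356737152262745 0.4021926107254406 | t 4.0 pos [0.6221 0.3041 0.1287] F [-0.1 -0.7 -2.9] w 0.021059444386362477
offset [0.3141, -0.4858, -0.1025] turn [-0.0, -0.0, -0.0402] rows 5.875140243756173 0.4021926107254406 | t 4.0 pos [0.6221 0.3041 0.1287] F [-0.1 -0.7 -2.9] w 0.021059444386362477
offset [0.2102, -0.4796, 0.0524] turn [-0.0, -0.0, -0.0402] rows 5.26233610754816 0.4021926107254406 | t 4.0 pos [0.6221 0.3041 0.1287] F [-0.1 -0.7 -2.9] w 0.021059444386362477
offset [0.3141, -0.4858, 0.0525] turn [-0.0, -0.0, -0.0402] rows 5.808617752723267 0.4021926107254406 | t 4.0 pos [0.6221 0.3041 0.1287] F [-0.1 -0.7 -2.9] w 0.021059444386362477
```

View pics/g2.png

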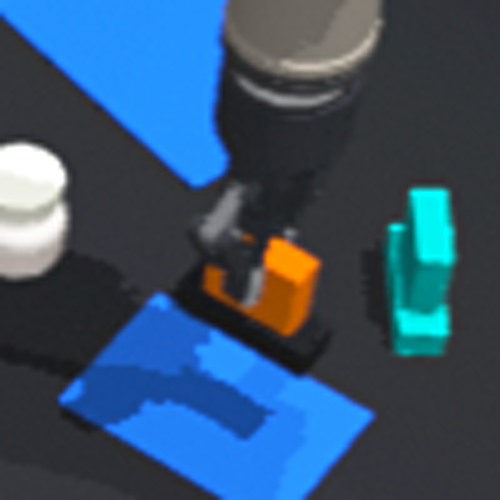

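```bash
cat >> h.py <<'E'
import json
def cmd(): return json.load(open("c.json"))
def did(off,tz=0):
    p,a=cmd(); A=np.radians(a); X=np.array([np.cos(A),np.sin(A),0]); Y=np.array([X[1],-X[0],0]); Z=np.array([0,0,-1.])
    p=np.array(p)+.5*(off[0]*X+off[1]*Y+off[2]*Z); a-=np.degrees(tz*1.5)
    json.dump([p.tolist(),a],open("c.json","w")); o=r.get_obs(); print("cmd",p.round(4),round(a,2),"meas-cmd",(o["tcp_pos"]-p).round(4),"F",np.round(o["contact_force"],1),"t",round(o["clock"],2))
def plan(pos,a1):
    p,a=cmd(); A=np.radians(a); X=np.array([np.cos(A),np.sin(A),0]); Y=np.array([X[1],-X[0],0]); d=np.array(pos)-p
    print("plan",(np.array([d@X,d@Y,-d[2]])*2).round(3),"tz",round(-np.radians(a1-a)/1.5,4),"rows",round(np.linalg.norm(d)/.05,1))
E
echo '[[0.6223,0.3042,0.1285],190.15]'>c.json
python3 -c "
from h import *
did([0,0,0])
plan([*stw((-.024,.062,0))[:2],.14],193.6)"
```

```text
cmd [0.6223 0.3042 0.1285] 190.15 meas-cmd [-0.0002 -0.0001  0.0002] F [-0.1 -0.7 -2.9] t 4.0
plan [ 0.309 -0.51  -0.023] tz -0.0401 rows 6.0
```

Request:
carry_out(offset=[[0.03, -0.05, -0.023], [0.1, -0.16, -0.023], [0.16, -0.26, -0.023], [0.21, -0.34, -0.023], [0.26, -0.43, -0.023], [0.309, -0.51, -0.023], [0.309, -0.51, -0.023], [0.309, -0.51, -0.023]], turn=[[0, 0, -0.01], [0, 0, -0.02], [0, 0, -0.03], [0, 0, -0.04], [0, 0, -0.04], [0, 0, -0.04], [0, 0, -0.04], [0, 0, -0.04]])

```text
clock: 4.8
tcp_pos: [0.5122, 0.0216, 0.1385]
orientation: [0.362, -3.115, 0.003]
contact_force: [-0.2, 0.3, -2.9]
grip_width: 0.0212
```

```bash
python3 -c "
from h import *
did([.309,-.51,-.023],-.04)
F=frames(); p,a=cmd(); o=[]
for c,f in F.items():
  u,v=proj(f,p).astype(int); s=(u-60,v-60); k=5
  im=cv2.resize(np.ascontiguousarray(f['pixels'][v-60:v+60,u-60:u+60,::-1]),None,fx=k,fy=k,interpolation=cv2.INTER_CUBIC)[:,:395].copy() if 0 else cv2.resize(np.ascontiguousarray(f['pixels'][v-60:v+60,u-45:u+45,::-1]),None,fx=4.4,fy=4.4,interpolation=cv2.INTER_CUBIC)
  off=np.array((u-45,v-60))-.5+.5/4.4
  C=stw((-.021,.062,0))
  for z,hx,hy in((p[2]-.0495+.072,.03,.011),(p[2]-.0495+.022,.045,.015),(p[2]-.0495,.045,.015)): box(f,im,4.4,off,[local(C[:2],13.6,q) for q in sq(-hx,hx,-hy,hy,z)],(255,0,255))
  o.append(im)
cv2.imwrite('pics/g3.png',np.hstack(o))
plan([*stw((-.024,.062,0))[:2],.1015],193.6)"
```

```text
cmd [0.5152 0.026  0.14  ] 193.59 meas-cmd [-0.003  -0.0043 -0.0015] F [-0.2  0.3 -2.9] t 4.8
plan [0.    0.    0.077] tz -0.0001 rows 0.8
```

View pics/g3.png

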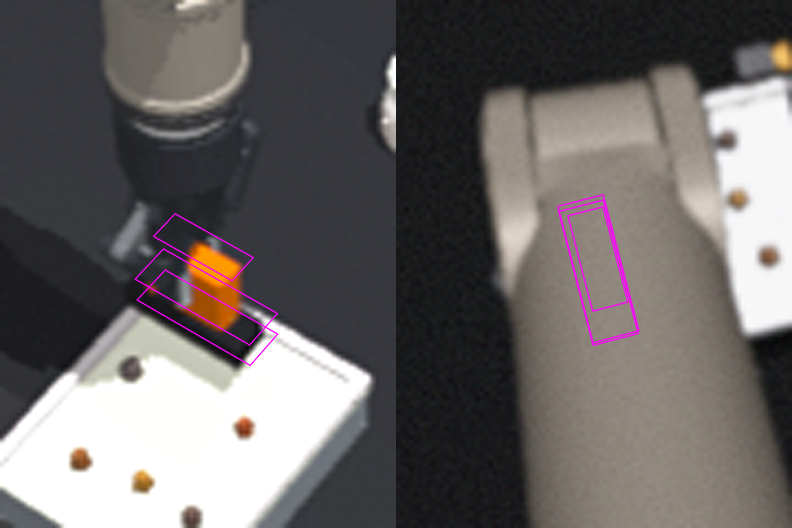

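Request:
carry_out(offset=[[0, 0, 0.03], [0, 0, 0.06], [0, 0, 0.077], [0, 0, 0.077]], turn=[[0, 0, 0], [0, 0, 0], [0, 0, 0], [0, 0, 0]])

```text
clock: 5.3
tcp_pos: [0.5152, 0.0277, 0.1012]
orientation: [0.375, -3.118, -0.001]
contact_force: [1.0, 0.9, -1.8]
grip_width: 0.0212
```

```bash
python3 -c "
from h import *
did([0,0,.077])
f=imaging.grab_frame('scene'); save(f,'g4.png',(270,130,370,230),5)
o=r.get_obs();print(o['tcp_pos'],o['contact_force'],o['orientation'])"
```

```text
cmd [0.5152 0.026  0.1015] 193.59 meas-cmd [ 0.0001  0.0018 -0.0003] F [ 1.   0.9 -1.8] t 5.3
[0.51534597 0.02752712 0.10125562] [ 0.05811527 -0.45549343 -2.26056352] [ 3.74990834e-01 -3.11841963e+00 -7.51580253e-04]
```

View pics/g4.png

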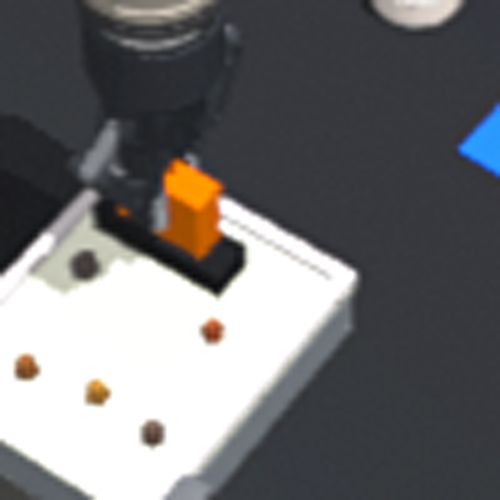

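The scraper sits inside the rims at (170,240) with all chips ahead of it. Starting the first wipe.

Request:
carry_out(offset=[[0, -0.022, 0.002], [0, -0.044, 0.002], [0, -0.066, 0.002], [0, -0.088, 0.002], [0, -0.11, 0.002], [0, -0.132, 0.002], [0, -0.154, 0.002], [0, -0.176, 0.002]], turn=[[0, 0, 0], [0, 0, 0], [0, 0, 0], [0, 0, 0], [0, 0, 0], [0, 0, 0], [0, 0, 0], [0, 0, 0]])

```text
clock: 6.15
tcp_pos: [0.536, -0.0605, 0.1007]
orientation: [0.371, -3.119, -0.0]
contact_force: [0.8, 0.2, -1.5]
grip_width: 0.0212
```

Request:
carry_out(offset=[[0, -0.022, 0], [0, -0.044, 0], [0, -0.066, 0], [0, -0.088, 0], [0, -0.11, 0], [0, -0.136, 0], [0, -0.136, 0]], turn=[[0, 0, 0], [0, 0, 0], [0, 0, 0], [0, 0, 0], [0, 0, 0], [0, 0, 0], [0, 0, 0]])

```text
clock: 6.85
tcp_pos: [0.5522, -0.1284, 0.1009]
orientation: [-0.367, 3.12, -0.002]
contact_force: [0.2, -0.2, -1.4]
grip_width: 0.0211
```

```bash
python3 -c "
from h import *
did([0,-.312,.002])
f=imaging.grab_frame('scene'); save(f,'w1.png',(230,140,350,260),5)
plan([*stw((.018,.062,0))[:2],.14],193.6)"
```

```text
cmd [ 0.5518 -0.1257  0.1005] 193.59 meas-cmd [ 0.0004 -0.0027  0.0004] F [ 0.2 -0.2 -1.4] t 6.85
plan [-0.084  0.312 -0.079] tz -0.0001 rows 3.3
```

View pics/w1.png

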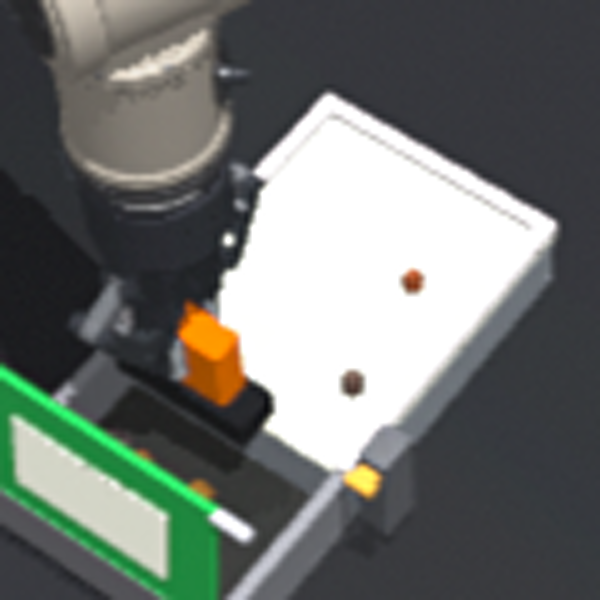

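Two chips remain, at (413,281) and (352,383). The others have gone into the box. Second pass next.

Request:
carry_out(offset=[[0, 0, -0.08], [-0.03, 0.06, -0.08], [-0.07, 0.15, -0.08], [-0.084, 0.24, -0.08], [-0.084, 0.312, -0.08], [-0.084, 0.312, -0.08], [-0.084, 0.312, -0.03], [-0.084, 0.312, 0]], turn=[[0, 0, 0], [0, 0, 0], [0, 0, 0], [0, 0, 0], [0, 0, 0], [0, 0, 0], [0, 0, 0], [0, 0, 0]])

```text
clock: 7.7
tcp_pos: [0.5555, 0.0367, 0.1001]
orientation: [0.374, -3.119, -0.0]
contact_force: [-6.0, 4.8, 83.6]
grip_width: 0.0214
```

Request:
carry_out(offset=[[0, 0, 0], [0, -0.022, 0], [0, -0.044, 0], [0, -0.066, 0], [0, -0.088, 0], [0, -0.11, 0], [0, -0.132, 0], [0, -0.154, 0]], turn=[[0, 0, 0], [0, 0, 0], [0, 0, 0], [0, 0, 0], [0, 0, 0], [0, 0, 0], [0, 0, 0], [0, 0, 0]])

```text
clock: 8.5
tcp_pos: [0.5743, -0.04, 0.1008]
orientation: [0.371, -3.12, -0.0]
contact_force: [0.9, -0.0, -2.2]
grip_width: 0.0215
```

Request:
carry_out(offset=[[0, -0.022, 0], [0, -0.044, 0], [0, -0.066, 0], [0, -0.088, 0], [0, -0.11, 0], [0, -0.132, 0], [0, -0.158, 0], [0, -0.158, 0]], turn=[[0, 0, 0], [0, 0, 0], [0, 0, 0], [0, 0, 0], [0, 0, 0], [0, 0, 0], [0, 0, 0], [0, 0, 0]])

```text
clock: 9.3
tcp_pos: [0.593, -0.1187, 0.1009]
orientation: [-0.367, 3.12, -0.002]
contact_force: [-1.0, -0.7, -1.2]
grip_width: 0.0214
```

Request:
carry_out(offset=[[0, 0.02, -0.08], [0, 0.08, -0.1], [0, 0.17, -0.1], [0, 0.26, -0.1], [0, 0.35, -0.1], [0, 0.44, -0.1], [0, 0.5, -0.1], [0, 0.5, -0.1]], turn=[[0, 0, 0], [0, 0, 0], [0, 0, 0], [0, 0, 0], [0, 0, 0], [0, 0, 0], [0, 0, 0], [0, 0, 0]])

```text
clock: 10.1
tcp_pos: [0.5322, 0.1339, 0.1509]
orientation: [0.386, -3.117, -0.005]
contact_force: [-0.9, -0.3, -1.7]
grip_width: 0.0212
```

```bash
python3 -c "
from h import *
did([-.084,.312,0]);did([0,-.312,0]);did([0,.5,-.1])
F=frames(); save(F['scene'],'w2.png',(230,120,430,270),4)
c=local((.6195,.2975),10.8,(0,0,0))
plan([c[0]-.003,c[1],.13],190.8)"
```

```text
cmd [0.556  0.0358 0.1005] 193.59 meas-cmd [-0.0238  0.0981  0.0504] F [-0.9 -0.3 -1.7] t 10.1
cmd [ 0.5926 -0.1158  0.1005] 193.59 meas-cmd [-0.0604  0.2497  0.0504] F [-0.9 -0.3 -1.7] t 10.1
cmd [0.5339 0.1272 0.1505] 193.59 meas-cmd [-0.0017  0.0067  0.0004] F [-0.9 -0.3 -1.7] t 10.1
plan [-0.241  0.292  0.041] tz 0.0324 rows 3.8
```

View pics/w2.png

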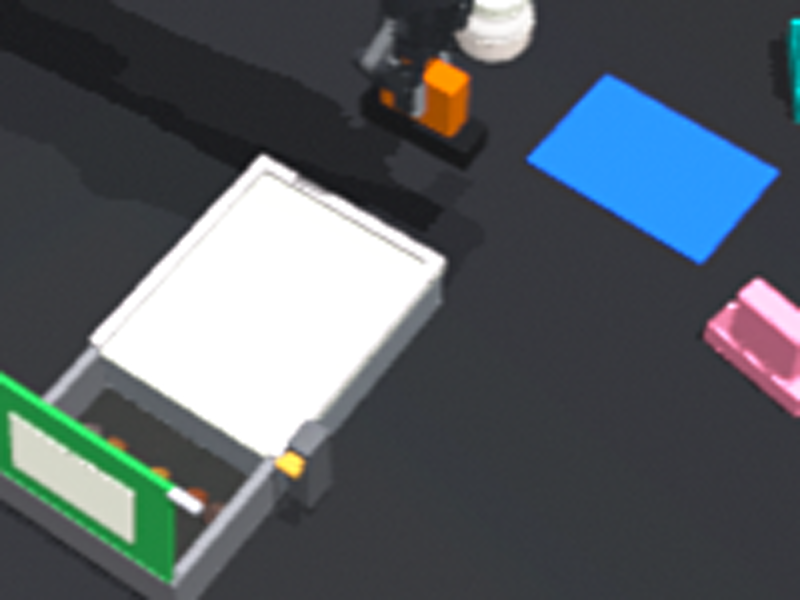

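All five chips are in the box, in a row from (90,430) to (213,510), and the plate is empty. My fast lowering gave an 84 N wrist spike, under the limit, so I'll lower more slowly from here. Now carrying the scraper to the mat.

Request:
carry_out(offset=[[-0.03, 0.04, 0], [-0.09, 0.11, 0.02], [-0.15, 0.18, 0.041], [-0.2, 0.24, 0.041], [-0.23, 0.28, 0.041], [-0.241, 0.292, 0.041], [-0.241, 0.292, 0.041], [-0.241, 0.292, 0.041]], turn=[[0, 0, 0.01], [0, 0, 0.02], [0, 0, 0.032], [0, 0, 0.032], [0, 0, 0.032], [0, 0, 0.032], [0, 0, 0.032], [0, 0, 0.032]])

```text
clock: 11.0
tcp_pos: [0.6169, 0.2947, 0.13]
orientation: [0.293, -3.127, 0.003]
contact_force: [-0.5, -0.5, -2.1]
grip_width: 0.021
```

Request:
carry_out(offset=[[0, 0, 0.03], [0, 0, 0.06], [0, 0, 0.09], [0, 0, 0.11], [0, 0, 0.126], [0, 0, 0.136], [0, 0, 0.14], [0, 0, 0.14]], turn=[[0, 0, 0], [0, 0, 0], [0, 0, 0], [0, 0, 0], [0, 0, 0], [0, 0, 0], [0, 0, 0], [0, 0, 0]])

```text
clock: 11.8
tcp_pos: [0.6169, 0.2977, 0.0603]
orientation: [-0.297, 3.127, 0.0]
contact_force: [-0.9, 0.7, -2.2]
grip_width: 0.0213
```

```bash
python3 -c "
from h import *
did([-.241,.292,.041],.032);did([0,0,.14])
F=frames()
im=[]
for c,f in F.items():
  u,v=proj(f,[.6195,.2975,.03]).astype(int);k=6
  m=cv2.resize(np.ascontiguousarray(f['pixels'][v-45:v+45,u-33:u+33,::-1]),None,fx=k,fy=k,interpolation=cv2.INTER_CUBIC);off=np.array((u-33,v-45))-.5+.5/k
  box(f,m,k,off,[local((.6195,.2975),10.8,q) for q in sq(-.045,.045,-.015,.015,.006)],(255,0,255))
  box(f,m,k,off,[local((.6195,.2975),10.8,q) for q in sq(-.08,.08,-.055,.055,.004)],(0,0,255))
  im.append(m)
cv2.imwrite('pics/p1.png',np.hstack(im))"
```

```text
cmd [0.6167 0.2974 0.13  ] 190.84 meas-cmd [ 0.0002  0.0002 -0.0697] F [-0.9  0.7 -2.2] t 11.8
cmd [0.6167 0.2974 0.06  ] 190.84 meas-cmd [0.0002 0.0002 0.0003] F [-0.9  0.7 -2.2] t 11.8
```

View pics/p1.png

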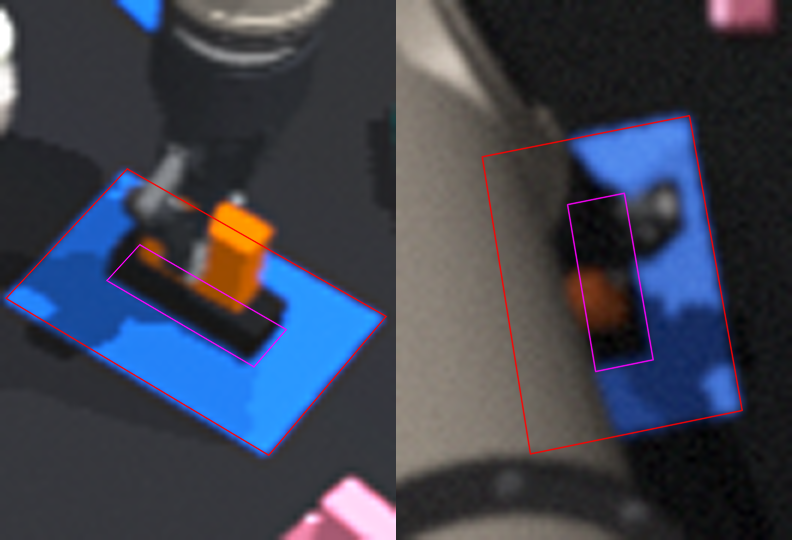

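The held base lines up with the middle of the mat in both views. Lowering gently.

Request:
carry_out(offset=[[0, 0, 0.003], [0, 0, 0.006], [0, 0, 0.008], [0, 0, 0.01], [0, 0, 0.011], [0, 0, 0.012], [0, 0, 0.012]], turn=[[0, 0, 0], [0, 0, 0], [0, 0, 0], [0, 0, 0], [0, 0, 0], [0, 0, 0], [0, 0, 0]])

```text
clock: 12.6
tcp_pos: [0.6168, 0.2975, 0.0542]
orientation: [0.297, -3.127, -0.0]
contact_force: [-0.2, 0.7, -2.8]
grip_width: 0.021
```

Still carried, so I'm lowering further in small steps.

Request:
carry_out(offset=[[0, 0, 0.001], [0, 0, 0.002], [0, 0, 0.002]], turn=[[0, 0, 0], [0, 0, 0], [0, 0, 0]])

```text
clock: 12.9
tcp_pos: [0.6169, 0.2976, 0.0536]
orientation: [-0.297, 3.127, 0.0]
contact_force: [-1.2, -0.0, 0.9]
grip_width: 0.0212
```

Request:
carry_out(offset=[[0, 0, 0.001], [0, 0, 0.001]], turn=[[0, 0, 0], [0, 0, 0]])

```text
clock: 13.1
tcp_pos: [0.6168, 0.2976, 0.0536]
orientation: [-0.297, 3.127, 0.0]
contact_force: [-2.3, -1.2, 5.1]
grip_width: 0.0214
```

Request:
carry_out(offset=[[0, 0, 0], [0, 0, 0], [0, 0, 0], [0, 0, 0], [0, 0, 0], [0, 0, 0]], turn=[[0, 0, 0], [0, 0, 0], [0, 0, 0], [0, 0, 0], [0, 0, 0], [0, 0, 0]], hand=0)

```text
clock: 13.7
tcp_pos: [0.6168, 0.2975, 0.0527]
orientation: [0.297, -3.127, 0.0]
contact_force: [-0.3, 0.1, 0.3]
grip_width: 0.0852
```

Request:
carry_out(offset=[[0, 0, -0.05], [0, 0, -0.15], [0, 0, -0.25], [0, -0.05, -0.3], [0, -0.14, -0.3], [0, -0.24, -0.3], [0, -0.34, -0.3], [0, -0.4, -0.3]], turn=[[0, 0, 0], [0, 0, 0], [0, 0, 0], [0, 0, 0], [0, 0, 0], [0, 0, 0], [0, 0, 0], [0, 0, 0]])

```text
clock: 14.5
tcp_pos: [0.655, 0.0954, 0.2031]
orientation: [-0.289, 3.128, -0.004]
contact_force: [0.4, -0.8, -1.0]
grip_width: 0.0852
```

```bash
python3 -c "
from h import *
did([0,0,.015]);did([0,-.4,-.3])
F=frames()
print(fit_scraper(F,(.6195,.2975,.004,10.8)))
im=[]
for c,f in F.items():
  u,v=proj(f,[.6195,.2975,.03]).astype(int);k=6
  m=cv2.resize(np.ascontiguousarray(f['pixels'][v-45:v+45,u-33:u+33,::-1]),None,fx=k,fy=k,interpolation=cv2.INTER_CUBIC);off=np.array((u-33,v-45))-.5+.5/k
  box(f,m,k,off,[local((.6195,.2975),10.8,q) for q in sq(-.045,.045,-.015,.015,.026)],(255,0,255))
  box(f,m,k,off,[local((.6195,.2975),10.8,q) for q in sq(-.03,.03,-.011,.011,.076)],(255,0,255))
  box(f,m,k,off,[local((.6195,.2975),10.8,q) for q in sq(-.08,.08,-.055,.055,.004)],(0,0,255))
  im.append(m)
cv2.imwrite('pics/p2.png',np.hstack(im))"
```

```text
cmd [0.6167 0.2974 0.0525] 190.84 meas-cmd [ 0.0383 -0.2021  0.1506] F [ 0.4 -0.8 -1. ] t 14.5
cmd [0.6543 0.101  0.2025] 190.84 meas-cmd [ 0.0007 -0.0056  0.0006] F [ 0.4 -0.8 -1. ] t 14.5
(array([0.6195, 0.2951, 0.0048]), np.float64(13.1), np.float64(0.364))
```

View pics/p2.png

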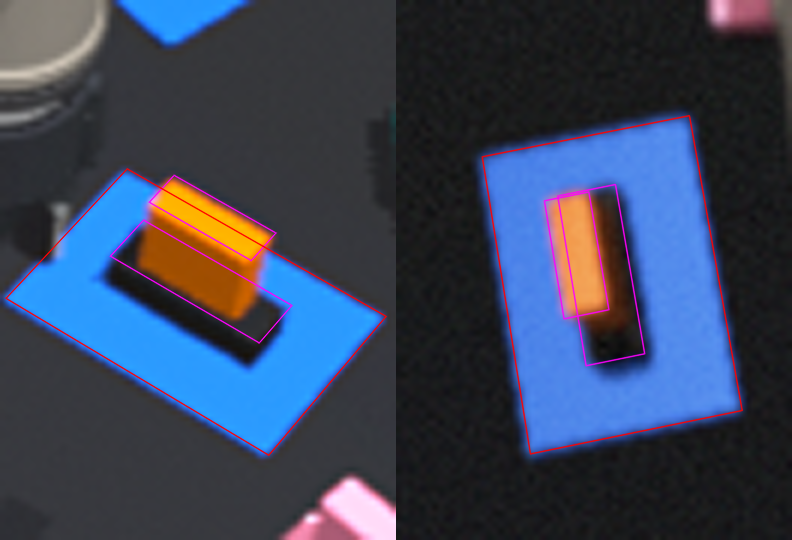

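The scraper stands upright in the middle of the mat, within about 2–3 mm; the overlay is about 1 px off. Now the lid, with the fingers shut. I'm passing over the box at height to get behind the lid.

```bash
python3 -c "
from h import *
plan([*stw((0,-.255,0))[:2],.25],193.6)
f=imaging.grab_frame('top')
for s in (.08,-.08):
  pass
# lid angle: green top edge in scene
g=imaging.grab_frame('scene'); 
for c,f in (('scene',g),('top',f)):
  h=cv2.cvtColor(f['pixels'],cv2.COLOR_RGB2HSV).astype(int); m=((h[:,:,0]>45)&(h[:,:,0]<80)&(h[:,:,1]>110)&(h[:,:,2]>60)).astype(np.uint8)
  q=[]
  for th in np.arange(1.1,1.76,.05):
    P=[stw((x,-.205+s*np.cos(th)-n*np.sin(th),.053+s*np.sin(th)+n*np.cos(th))) for x in(-.08,.08) for s in(.0,.105) for n in(-.003,.003)]
    k=np.zeros_like(m); cv2.fillConvexPoly(k,cv2.convexHull(np.array([proj(f,p) for p in P],np.float32)).astype(int),1)
    cl=cv2.morphologyEx(m,cv2.MORPH_CLOSE,np.ones((25,25)))
    q.append((round((k&cl).sum()/(k|cl).sum(),2),round(th,2)))
  print(c,m.sum(),sorted(q)[-3:])
"
```

```text
plan [ 0.223 -0.726 -0.095] tz -0.0321 rows 7.7
scene 804 [(np.float64(0.82), np.float64(1.4)), (np.float64(0.9), np.float64(1.5)), (np.float64(0.92), np.float64(1.45))]
top 240 [(np.float64(0.33), np.float64(1.55)), (np.float64(0.4), np.float64(1.45)), (np.float64(0.4), np.float64(1.5))]
```

Request:
carry_out(offset=[[0, 0, -0.095], [0.03, -0.1, -0.095], [0.06, -0.2, -0.095], [0.09, -0.3, -0.095], [0.12, -0.4, -0.095], [0.15, -0.5, -0.095], [0.19, -0.6, -0.095], [0.223, -0.7, -0.095]], turn=[[0, 0, 0], [0, 0, 0], [0, 0, -0.01], [0, 0, -0.02], [0, 0, -0.032], [0, 0, -0.032], [0, 0, -0.032], [0, 0, -0.032]], hand=1)

```text
clock: 15.5
tcp_pos: [0.6136, -0.2457, 0.2503]
orientation: [-0.377, 3.118, 0.002]
contact_force: [1.1, 0.3, -0.2]
grip_width: -0.0001
```

Request:
carry_out(offset=[[0, -0.01, 0], [0, -0.026, 0], [0, -0.026, 0.04], [0, -0.026, 0.1], [0, -0.026, 0.15], [0, -0.026, 0.18], [0, -0.026, 0.186], [0, -0.026, 0.186]], turn=[[0, 0, 0], [0, 0, 0], [0, 0, 0], [0, 0, 0], [0, 0, 0], [0, 0, 0], [0, 0, 0], [0, 0, 0]])

```text
clock: 16.3
tcp_pos: [0.6169, -0.2578, 0.1574]
orientation: [-0.374, 3.119, 0.001]
contact_force: [-0.5, 0.5, 0.5]
grip_width: 0.0002
```

```bash
python3 -c "
from h import *
did([.223,-.7,-.095],-.032);did([0,-.026,.186])
p,a=cmd(); o=r.get_obs(); s0=wst(p); print('station',s0.round(4),o['grip_width'])
for th in [1.45,1.3,1.15,1,.85,.7,.6,.5,.4,.3,.2,.12,.06,.03,0]:
  y=-.205+.088*np.cos(th)-.006*np.sin(th)-.0145; z=.053+.088*np.sin(th)+.005*np.cos(th)+.014
  print(th,round((y-s0[1])*2,3),round(-(z-s0[2])*2,3))"
```

```text
cmd [ 0.6106 -0.2637  0.25  ] 193.59 meas-cmd [ 0.0063  0.0059 -0.0926] F [-0.5  0.5  0.5] t 16.3
cmd [ 0.6137 -0.2764  0.157 ] 193.59 meas-cmd [0.0032 0.0185 0.0004] F [-0.5  0.5  0.5] t 16.3
station [ 0.0007 -0.2552  0.157 ] 0.00024409178793755726
1.45 0.081 0.004
1.3 0.107 0.008
1.15 0.132 0.015
1 0.156 0.026
0.85 0.179 0.041
0.7 0.198 0.059
0.6 0.21 0.072
0.5 0.22 0.087
0.4 0.229 0.102
0.3 0.236 0.118
0.2 0.241 0.135
0.12 0.245 0.149
0.06 0.246 0.159
0.03 0.247 0.165
0 0.247 0.17
```

The first long move fell about 18 mm short at its end, so I'm using the measured position. The path along the lid is shifted by 0.035 to suit.

Request:
carry_out(offset=[[0.008, 0.02, 0.002], [0.016, 0.046, 0.004], [0.016, 0.072, 0.008], [0.016, 0.097, 0.015], [0.016, 0.121, 0.026], [0.016, 0.144, 0.041], [0.016, 0.163, 0.059], [0.016, 0.163, 0.059]], turn=[[0, 0, 0], [0, 0, 0], [0, 0, 0], [0, 0, 0], [0, 0, 0], [0, 0, 0], [0, 0, 0], [0, 0, 0]])

```text
clock: 17.1
tcp_pos: [0.5882, -0.1791, 0.1259]
orientation: [0.375, -3.116, -0.003]
contact_force: [0.2, 0.6, -0.2]
grip_width: -0.0002
```

```bash
cat >> h.py <<'E'
def lid_angle(f):
    h=cv2.cvtColor(f['pixels'],cv2.COLOR_RGB2HSV).astype(int); m=((h[:,:,0]>45)&(h[:,:,0]<80)&(h[:,:,1]>110)&(h[:,:,2]>60)).astype(np.uint8); q=[]
    cl=cv2.morphologyEx(m,cv2.MORPH_CLOSE,np.ones((25,25)))
    for th in np.arange(-.06,1.76,.02):
        P=[stw((x,-.205+s*np.cos(th)-n*np.sin(th),.053+s*np.sin(th)+n*np.cos(th))) for x in(-.08,.08) for s in(.0,.105) for n in(-.003,.003)]
        k=np.zeros_like(m); cv2.fillConvexPoly(k,cv2.convexHull(np.array([proj(f,p) for p in P],np.float32)).astype(int),1)
        q.append((round((k&cl).sum()/(k|cl).sum(),3),round(th,2)))
    return sorted(q)[-4:][::-1]
E
python3 -c "
from h import *
json.dump([[.6169,-.2578,.157],193.6],open('c.json','w'))
did([.016,.163,.059]); print(wst(cmd()[0]).round(4)); print(lid_angle(imaging.grab_frame('scene')))"
```

```text
cmd [ 0.59   -0.1805  0.1275] 193.6 meas-cmd [-0.0018  0.0013 -0.0016] F [ 0.2  0.6 -0.2] t 17.1
[ 0.0002 -0.1564  0.1275]
[(np.float64(0.871), np.float64(0.86)), (np.float64(0.865), np.float64(0.9)), (np.float64(0.864), np.float64(0.82)), (np.float64(0.862), np.float64(0.88))]
```

The lid follows: it is at about 0.8 rad. Continuing.

Request:
carry_out(offset=[[0, 0.012, 0.013], [0, 0.022, 0.028], [0, 0.031, 0.043], [0, 0.038, 0.059], [0, 0.043, 0.076], [0, 0.047, 0.088], [0, 0.048, 0.094], [0, 0.048, 0.094]], turn=[[0, 0, 0], [0, 0, 0], [0, 0, 0], [0, 0, 0], [0, 0, 0], [0, 0, 0], [0, 0, 0], [0, 0, 0]])

```text
clock: 17.95
tcp_pos: [0.5835, -0.1582, 0.0805]
orientation: [0.372, -3.119, -0.0]
contact_force: [-0.3, 0.8, 3.6]
grip_width: -0.0001
```

Request:
carry_out(offset=[[0, 0, 0.004], [0, 0, 0.008], [0, 0, 0.012], [0, 0, 0.012]], turn=[[0, 0, 0], [0, 0, 0], [0, 0, 0], [0, 0, 0]])

```text
clock: 18.35
tcp_pos: [0.5832, -0.1587, 0.0743]
orientation: [0.371, -3.119, 0.0]
contact_force: [-0.1, -0.1, 1.1]
grip_width: 0.0004
```

```bash
python3 -c "
from h import *
did([0,.048,.106]); print(wst(cmd()[0]).round(4)); print(lid_angle(imaging.grab_frame('scene')))"
```

```text
cmd [ 0.5843 -0.1571  0.0745] 193.6 meas-cmd [-0.0011 -0.0016 -0.0002] F [-0.1 -0.1  1.1] t 18.35
[ 0.0002 -0.1324  0.0745]
[(np.float64(0.841), np.float64(-0.04)), (np.float64(0.841), np.float64(-0.06)), (np.float64(0.832), np.float64(0.02)), (np.float64(0.832), np.float64(0.0))]
```

Request:
carry_out(offset=[[0, 0, 0.002], [0, 0, 0.004], [0, 0, 0.004]], turn=[[0, 0, 0], [0, 0, 0], [0, 0, 0]])

```text
clock: 18.7
tcp_pos: [0.5836, -0.1585, 0.0728]
orientation: [-0.371, 3.12, -0.0]
contact_force: [-0.6, -1.5, 1.7]
grip_width: 0.0002
```

Request:
carry_out(offset=[[0, 0, 0.002], [0, 0, 0.004], [0, 0, 0.004]], turn=[[0, 0, 0], [0, 0, 0], [0, 0, 0]])

```text
clock: 19.0
tcp_pos: [0.5837, -0.1585, 0.0711]
orientation: [-0.371, 3.119, -0.0]
contact_force: [-0.8, -0.1, 6.3]
grip_width: 0.0
```

Request:
carry_out(offset=[[0, 0, 0.001], [0, 0, 0.002], [0, 0, 0.002]], turn=[[0, 0, 0], [0, 0, 0], [0, 0, 0]])

```text
clock: 19.3
tcp_pos: [0.5837, -0.1584, 0.0704]
orientation: [-0.371, 3.119, -0.0]
contact_force: [-2.9, 0.5, 9.0]
grip_width: -0.0
```

Request:
carry_out(offset=[[0, 0, 0.001], [0, 0, 0.002], [0, 0, 0.002]], turn=[[0, 0, 0], [0, 0, 0], [0, 0, 0]])

```text
clock: 19.6
tcp_pos: [0.5836, -0.1584, 0.0697]
orientation: [-0.371, 3.119, -0.0]
contact_force: [-3.4, 0.7, 10.4]
grip_width: 0.0002
```

Request:
carry_out(offset=[[0, 0, 0.001], [0, 0, 0.002], [0, 0, 0.002]], turn=[[0, 0, 0], [0, 0, 0], [0, 0, 0]])

```text
clock: 19.9
tcp_pos: [0.5837, -0.1584, 0.0689]
orientation: [-0.371, 3.119, 0.0]
contact_force: [-4.0, 0.3, 11.5]
grip_width: -0.0004
```

Request:
carry_out(offset=[[0, 0, 0.001], [0, 0, 0.002], [0, 0, 0.002]], turn=[[0, 0, 0], [0, 0, 0], [0, 0, 0]])

```text
clock: 20.2
tcp_pos: [0.5837, -0.1584, 0.0681]
orientation: [-0.371, 3.119, 0.0]
contact_force: [-4.8, 0.8, 14.2]
grip_width: -0.0004
```

Request:
carry_out(offset=[[0, 0, 0.001], [0, 0, 0.002], [0, 0, 0.002]], turn=[[0, 0, 0], [0, 0, 0], [0, 0, 0]])

```text
clock: 20.5
tcp_pos: [0.5837, -0.1584, 0.0673]
orientation: [-0.371, 3.119, 0.0]
contact_force: [-6.0, 1.2, 15.8]
grip_width: 0.0
```

Request:
carry_out(offset=[[0, 0, 0.001], [0, 0, 0.002], [0, 0, 0.002]], turn=[[0, 0, 0], [0, 0, 0], [0, 0, 0]])

```text
clock: 20.8
tcp_pos: [0.5838, -0.1584, 0.0665]
orientation: [-0.371, 3.119, 0.0]
contact_force: [-7.1, 2.0, 17.4]
grip_width: -0.0006
```

Request:
carry_out(offset=[[0, 0, 0.001], [0, 0, 0.002], [0, 0, 0.002]], turn=[[0, 0, 0], [0, 0, 0], [0, 0, 0]])

```text
clock: 21.1
tcp_pos: [0.5838, -0.1585, 0.0658]
orientation: [-0.371, 3.119, 0.0]
contact_force: [-7.4, 2.0, 19.0]
grip_width: 0.0002
```

Request:
carry_out(offset=[[0, 0, 0.001], [0, 0, 0.002], [0, 0, 0.002]], turn=[[0, 0, 0], [0, 0, 0], [0, 0, 0]])

```text
clock: 21.4
tcp_pos: [0.5838, -0.1585, 0.065]
orientation: [-0.371, 3.119, 0.0]
contact_force: [-6.7, 2.2, 21.8]
grip_width: -0.0001
```

```bash
python3 -c "
from h import *
json.dump([[.5843,-.1571,.0745],193.6],open('c.json','w'))
did([0,0,.024]); f=imaging.grab_frame('scene'); print(lid_angle(f))
o=r.get_obs(); print(o['moment'],o['contact_force'])"
```

```text
cmd [ 0.5843 -0.1571  0.0625] 193.6 meas-cmd [-0.0005 -0.0014  0.0025] F [-6.7  2.2 21.8] t 21.4
[(np.float64(0.787), np.float64(-0.04)), (np.float64(0.787), np.float64(-0.06)), (np.float64(0.774), np.float64(0.02)), (np.float64(0.774), np.float64(0.0))]
[ 0.27151382  1.64267391 -0.01751273] [-7.3919694   2.3465212  21.39417342]
```

Backing off to see whether the catch holds.

Request:
carry_out(offset=[[0, 0, -0.04], [0, 0, -0.12], [0, 0, -0.2], [0, 0, -0.2], [0, 0, -0.2]], turn=[[0, 0, 0], [0, 0, 0], [0, 0, 0], [0, 0, 0], [0, 0, 0]])

```text
clock: 21.95
tcp_pos: [0.5842, -0.1583, 0.1636]
orientation: [-0.372, 3.117, -0.001]
contact_force: [-0.6, -0.5, -0.3]
grip_width: 0.0003
```

```bash
python3 -c "
from h import *
did([0,0,-.2]); F=frames(); f=F['scene']; print(lid_angle(f)); print(lid_angle(F['top']))
for c in F:
  for d in look_for('lid',c)[:2]: print(c,d['score'],wst(world(F[c],d['xyz'])).round(3))
"
```

```text
cmd [ 0.5843 -0.1571  0.1625] 193.6 meas-cmd [-0.0001 -0.0012  0.0011] F [-0.6 -0.5 -0.3] t 21.95
[(np.float64(0.891), np.float64(-0.04)), (np.float64(0.891), np.float64(-0.06)), (np.float64(0.881), np.float64(0.02)), (np.float64(0.881), np.float64(0.0))]
[(np.float64(0.365), np.float64(0.08)), (np.float64(0.365), np.float64(0.06)), (np.float64(0.364), np.float64(0.1)), (np.float64(0.364), np.float64(0.04))]
scene 0.77 [-0.001 -0.157  0.061]
scene 0.46 [ 0.013 -0.068  0.049]
top 0.65 [-0.011 -0.123  0.062]
```

Request:
carry_out(offset=[[0, 0.05, -0.1], [0, 0.12, -0.2], [0, 0.2, -0.2], [0, 0.28, -0.2], [0, 0.36, -0.2], [0, 0.4, -0.2], [0, 0.4, -0.2], [0, 0.4, -0.2]], turn=[[0, 0, 0], [0, 0, 0], [0, 0, 0], [0, 0, 0], [0, 0, 0], [0, 0, 0], [0, 0, 0], [0, 0, 0]])

```text
clock: 22.95
tcp_pos: [0.5363, 0.0358, 0.262]
orientation: [0.373, -3.118, 0.001]
contact_force: [0.5, 0.0, 0.1]
grip_width: -0.0
```

```bash
python3 -c "
from h import *
F=frames(); f=F['scene']; K=8
a=np.array([225,180]); im=cv2.resize(f['pixels'][180:280,225:335],None,fx=K,fy=K,interpolation=cv2.INTER_CUBIC)
h=cv2.cvtColor(im,cv2.COLOR_RGB2HSV).astype(int); m=((h[:,:,0]>45)&(h[:,:,0]<80)&(h[:,:,1]>90)&(h[:,:,2]>50)).astype(np.uint8)
cl=cv2.morphologyEx(m,cv2.MORPH_CLOSE,np.ones((241,241)))
u=lambda p:(proj(f,p)-a+.5)*K-.5
hull=cv2.approxPolyDP(cv2.convexHull(cv2.findContours(cl,0,2)[0][0]),12,True).reshape(-1,2)
print('hull px',(hull/K+a).round(1).tolist())
for th in (0,.02,.05,.1):
  print(th,[ (proj(f,stw((x,-.205+.105*np.cos(th)-n*np.sin(th),.053+.105*np.sin(th)+n)))).round(1).tolist() for x in(-.08,.08) for n in (-.003,.003)])
print('hinge',[proj(f,stw((x,-.205,.056))).round(1).tolist() for x in(-.08,.08)])
for n,x in (('jar',(.445,.29,0)),('reagent',(.6,-.43,0)),('crucible',(.395,-.446,0))):
  for c in F:
    d=look_for(n,c)[:1]; print(n,c,[world(F[c],e['xyz']).round(3).tolist() for e in d])
print(fit_scraper(F,(.6195,.2975,.004,10.8)),lid_angle(f),r.get_obs()['clock'])
cv2.imwrite('pics/lid.png',im[:,:,::-1])
"
```

```text
hull px [[225.0, 218.0], [251.8, 206.0], [296.9, 235.0], [273.4, 263.9], [225.0, 241.0]]
0 [[252.5, 207.6], [252.2, 206.5], [298.5, 236.6], [298.4, 235.5]]
0.02 [[252.4, 207.2], [252.1, 206.1], [298.5, 236.2], [298.4, 235.1]]
0.05 [[252.3, 206.6], [251.9, 205.5], [298.4, 235.6], [298.3, 234.6]]
0.1 [[252.0, 205.6], [251.6, 204.6], [298.3, 234.7], [298.1, 233.8]]
hinge [[227.2, 233.4], [274.1, 264.5]]
jar scene [[0.451, 0.285, 0.051]]
jar top [[0.442, 0.293, 0.065]]
reagent scene [[0.617, -0.442, 0.071]]
reagent top [[0.594, -0.416, 0.074]]
crucible scene [[0.388, -0.442, 0.031]]
crucible top [[0.403, -0.444, 0.027]]
(array([0.6191, 0.2958, 0.004 ]), np.float64(13.1), np.float64(0.353)) [(np.float64(0.902), np.float64(-0.04)), (np.float64(0.902), np.float64(-0.06)), (np.float64(0.897), np.float64(0.06)), (np.float64(0.897), np.float64(0.02))] 23.35
```

```bash
python3 -c "
from h import *
print(r.hand_in(), r.get_obs()['clock'])"
```

```text
the job is handed in; nothing more can be done
the job is handed in; nothing more can be done
```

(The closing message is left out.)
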